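# Fetch the block plane from behind the bottles

## Task

The block plane lies at the back of the dark wooden rack, behind a glue bottle, an amber jar and a flat-sided tin. Leave the plane where it is until you have stood all three upright on the plywood board at the side; then lift the plane out and lay it sole-down in the middle of the cork mat, lengthwise along the mat. Only then put the bottle, the jar and the tin back upright on the rack, each within a centimetre of the very spot where it stood at the start, knocking nothing over and leaving the chisel, the clamp and the pine offcut alone.

Things in the scene. Friction and masses are not known exactly. Their poses are not given: they have to be found in the camera images.
- glue: Loose white glue bottle, standing, round with a paper label and a small grey nozzle, 0.28 kg nominal. Body 56 mm in diameter and straight up to 86 mm, shoulder to 104 mm, nozzle 20 mm wide to 118 mm in all. Origin: centre of its underside, z up. It starts on one of the three marked places of the rack; where it stands at the start is where it must return.
- jar: Loose amber glass jar with a steel lid, standing, 0.30 kg nominal. Glass 60 mm in diameter up to 84 mm, lid 56 mm in diameter from 86 to 102 mm. Origin: centre of its underside, z up. It starts on one of the three marked places; where it stands at the start is where it must return.
- tin: Loose rectangular steel tin, standing, 0.30 kg nominal: 44 mm (its x) by 62 mm (its y) by 100 mm tall, with a black screw cap 22 mm wide and 12 mm high on top at y +14 mm. Origin: centre of its underside, z up. It starts on one of the three marked places with its x along the rack's x; where it stands at the start is where it must return.
- plane: Loose metal block plane, 0.55 kg nominal, dark body, steel cap, brass wheel, small wooden knob at its +x end. Sole 160 mm (x) by 50 mm (y); flat upright cheeks 50 mm apart rise to 30 mm over the middle 140 mm; 46 mm tall at the knob. Origin: centre of the sole's underside, z up, near the centre of mass. It starts at the back of the rack, its x within 0.15 rad of the rack's y.
- rack: Fixed dark wooden slab, 220 (x) by 270 (y) by 18 mm high, with 34 mm high cheeks at its y ends (294 mm over all); -x faces the robot. Origin: centre of its underside, on the bench. Three pale inlays at x -55, y -75, 0 and +75 mm mark the places of glue, jar and tin, which start exactly there, in any order. The plane starts at x +50 mm, y within 30 mm of 0. All stand 18 mm up.
- board: Fixed flat plywood board on the bench, the side area: 280 mm (x) by 120 mm (y) by 12 mm high. Origin: centre of its underside at bench height; its x axis points roughly away from the robot. It lies to the left or to the right of the rack.
- mat: Fixed thin cork mat on the bench on the other side of the rack: 240 mm (x, its length) by 130 mm (y) by 4 mm high. Origin: centre of its underside at bench height; its x axis points roughly away from the robot.
- chisel: Loose bystander: chisel with a black handle, about 250 mm long along its x, 25 mm high, lying beyond the rack. Origin: on the bench under its middle. Leave it alone.
- offcut: Loose bystander: pine offcut 80 x 140 x 28 mm lying beyond the rack. Origin: centre of its underside. Leave it alone.
- clamp: Loose bystander: steel bar clamp, 240 mm long (x), 110 mm wide, up to 31 mm high, lying beyond the rack. Origin: on the bench under the middle of its bar. Leave it alone.
Mind the look-alikes: they are no part of the job. What is shaped like the tin but pink or purple is not meant.

How it is judged:
By the outcome, as a careful person would: the job done as asked, in the order asked, and still so for the second after the job is handed in, with the robot touching nothing.
It also fails if it takes over 141 s, if anything falls off the work surface, if the arm or the gripper's body presses on something with over 40 N, if the wrist force passes 120 N, or if a joint passes its speed limit or range.

## Robot

A 6-joint arm with a two-finger parallel gripper is mounted at the origin on the work surface. World frame = base frame: x ahead of the robot, y to its left, z up, the work surface at z = 0. Lengths are in mm, angles in rad, forces in N, time in s.
With the tool pointing down it reaches from about 350 to 875 mm from the base axis. Payload 4.2 kg.
Tool frame: the origin (TCP) lies between the finger pads; the fingertips stand 14 mm ahead of it and the grasp point (between the pads) lies 5 mm behind it; z points along the fingers, y is the line along which they close (so a half turn about z gives the same grasp; the last joint's range is limited). The gripper opens to 85 mm and grips with 20 to 120 N. Pads are 22 mm wide; open, the fingers measure 114 mm over their backs; the gripper's body (76 mm by 85 mm) begins 54 mm behind the grasp point. The pads swing forward as they close: fully open they stand 13 mm farther back than shut.
Start: joints at [1.445, 0.385, 0.008, 0, -1.194, -0.259], TCP at [234.575, 579.287, 245.312] pointing down, gripper open.
Joint ranges: [-3.14, 3.14], [-1.21, 2.06], [-1.07, 1.41], [-3.16, 2.05], [-2.99, -0.16], [-3.1, 3.1]. Speed limits (rad/s): [2.79, 2.79, 3.14, 3.14, 3.14, 3.14].

## Interface

Orientations are given as a unit quaternion [x, y, z, w].
In Python, from bench import * gives the robot as it stands.
- The arm moves only by the tool carry_out, never from a script. Its argument "motion" is a list of rows, each a list of 7 numbers: the turn, a rotation vector about the tool's x, y, z in rad, then the shift along the tool's x, y, z in mm, then the opening, from -1 (shut) to 1 (fully open), so that 0 is half open. A call has 1 to 5 rows; each row is the pose to reach, as a shift and turn from the pose commanded when the call began, along the tool's axes at that moment; what a row does not reach only later rows make up. A row lasts 1/8 s, in which the tool goes at most 62.5 mm and 10.7 degrees, less where a joint would pass 70% of its speed; a pose out of reach is approached as far as the arm can. A call with a gripper value outside its range is refused whole. The fingers move at their own pace and stop on an object; the grip force is fixed at half the most. Time passes only in rows, so rows that repeat a pose let the fingers close. It gives the time, the measured TCP pose, the force, the opening and the grip force at its end, in the units of the state.
- read_state(): the state, without advancing time (a new reading comes with each control period).
- get_image(name): name is "scene" or "side" or "wrist"; returns a dict with "color" (480x640x3 uint8, blue, green, red), "mtx" (3x3 intrinsics, pixels), "position" and "orientation" of the camera in the world. Camera axes: x right, y down, z forward; pixel columns grow to the right and rows downward; lengths in mm; the calibration is good to about 2 mm. A picture is of the moment at which its call begins. There is no depth.
- job_done(): hands the job in; it is judged then, once.
The state is a dict: "clock": time; "joints": joint angles; "joint_vel": joint speeds; "joint_efforts": joint torques, N m; "position": TCP position; "ee_rot": TCP orientation; "contact_force": force on the tool from outside, world axes, zero at the start; "wrist_torque": the same for the moment, N m; "gripper_width": finger opening in mm; "grasp_force": force on a finger pad.
Only numpy, scipy, OpenCV 4.12 (cv2) and the standard library are available. Lean on these libraries where they do the work, as an engineer would, in place of code of your own. Each camera call takes 0.05 s, during which the arm holds its last target. There are 200 camera calls.

## Working session

There is one attempt and no reset: what is moved stays moved. The work goes in short steps, Python scripts to look and compute and a tool call to move; the robot and the scene stay as the last step left them, time stands still between calls to the robot, and variables do not carry over. Pictures are saved under pics/ and viewed, at most 14 in all, crops included, and the job is handed in when it is done.

Besides the shell and the picture viewer there is one more tool, called after "Request:" as name(argument=value, ...) on one line, values as JSON. carry_out: Moves the arm, as the interface text tells. Its arguments: {"type":"object","properties":{"motion":{"type":"array"}},"required":["motion"]}

```bash
ls; mkdir -p pics; cat > h.py <<'E'
from bench import *
import numpy as np, cv2
from scipy.spatial.transform import Rotation as R
def cast(im,uv,z):
    uv=np.atleast_2d(np.array(uv,float)); K=np.array(im["mtx"])
    d=np.c_[uv,np.ones(len(uv))]@np.linalg.inv(K).T
    d=R.from_quat(im["orientation"]).apply(d); p=np.array(im["position"])
    return p+d*((z-p[2])/d[:,2])[:,None]
def proj(im,P):
    P=np.atleast_2d(np.array(P,float)); q=R.from_quat(im["orientation"]).inv().apply(P-np.array(im["position"]))
    q=q@np.array(im["mtx"]).T; return q[:,:2]/q[:,2:]
E
python3 - <<'E'
from h import *
s=read_state();print(s)
for n in("scene","side"):
    im=get_image(n);cv2.imwrite(f"pics/{n}0.png",im["color"]);print(n,im["position"],im["orientation"],im["mtx"])
    np.save(f"{n}0.npy",im,allow_pickle=True)
E
```

```text
pics
{'clock': 0.0, 'joints': array([ 1.44460210e+00,  3.85559077e-01,  6.57833357e-03, -5.02265085e-04,
       -1.19400771e+00, -2.58603046e-01]), 'joint_vel': array([-1.63343159e-04, -1.78276237e-03,  1.41413554e-03,  5.35518606e-04,
       -5.92707969e-05,  7.37443237e-04]), 'joint_efforts': array([ 3.89844281e-04, -3.92288983e+01,  1.88410825e+01,  4.18640390e+00,
       -4.60375857e-03,  5.37010351e-06]), 'position': array([234.37475695, 578.7684684 , 244.20096935]), 'ee_rot': array([ 9.81530069e-01, -1.91304648e-01, -1.60391746e-04,  1.10910564e-03]), 'contact_force': array([-0.18724858, -0.26957875, -0.54478147]), 'wrist_torque': array([0.04390959, 0.06759822, 0.0143391 ]), 'grasp_force': 0.0, 'gripper_width': 85.64131059241133}
scene [898.18943362 664.30465903 615.41749251] [ 0.21535903  0.86994879 -0.42922243 -0.11215036] [[452.16041286   0.         322.85664901]
 [  0.         452.16041286 241.0686238 ]
 [  0.           0.           1.        ]]
side [  52.33798734 -521.50416617  446.87927131] [ 0.81158788 -0.30952326  0.17743159 -0.46264295] [[447.93427294   0.         323.17664674]
 [  0.         447.93427294 245.79061902]
 [  0.           0.           1.        ]]
```

View pics/scene0.png

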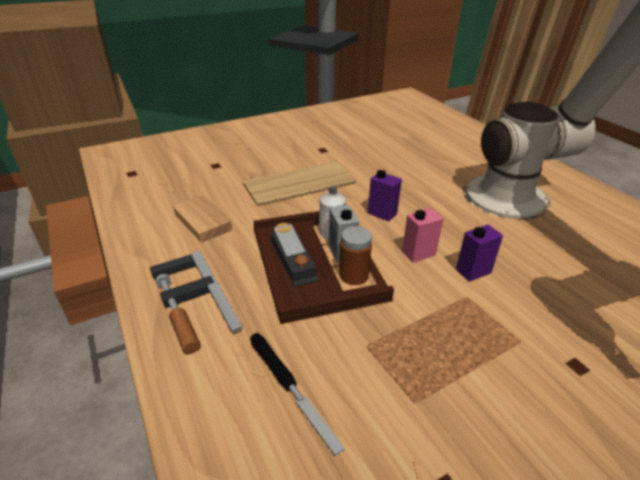

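View pics/side0.png

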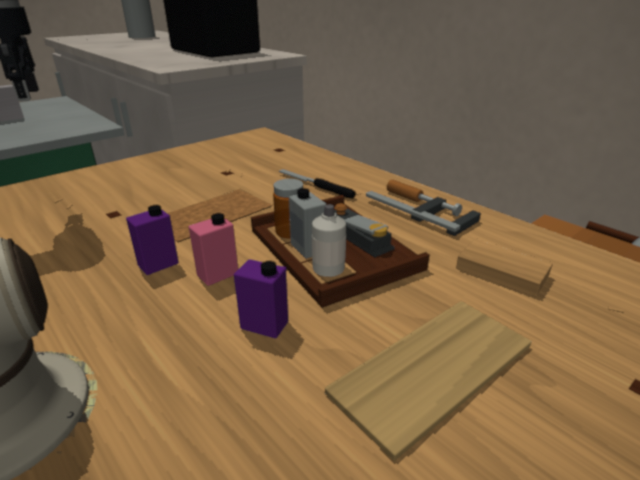

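Scene view: glue (333,212), tin (343,232), jar (355,256) and plane (293,250) are on the rack. The board is at (300,182), to the robot's right, and the mat at (445,345), to its left.
Candidates for the tin in the scene view: grey (343,232), purple (384,195), pink (422,235), purple (479,252). I choose the grey one on the rack, between glue and jar. The three decoys stand between the robot and the rack.

```bash
cat > m.py <<'E'
from h import *
S=np.load("scene0.npy",allow_pickle=True).item();D=np.load("side0.npy",allow_pickle=True).item()
print("glue",cast(S,(333,189),136)[0],cast(D,(329,208),136)[0])
print("tincap",cast(S,(346,213),130)[0],cast(D,(303,191),130)[0])
print("jar",cast(S,(355,235),120)[0],cast(D,(287,185),120)[0])
print("decoy caps (z~112)",cast(S,[(381,174),(420,213),(482,230)],112).round(),cast(D,[(268,266),(217,217),(154,209)],112).round())
def quad(im,box,lo,hi,z,name):
    x0,y0,x1,y1=box;h=cv2.cvtColor(im["color"],cv2.COLOR_BGR2HSV)
    m=cv2.inRange(h,lo,hi);k=np.zeros_like(m);k[y0:y1,x0:x1]=m[y0:y1,x0:x1]
    k=cv2.morphologyEx(k,cv2.MORPH_CLOSE,np.ones((5,5)));k=cv2.morphologyEx(k,cv2.MORPH_OPEN,np.ones((3,3)))
    c=max(cv2.findContours(k,0,1)[0],key=cv2.contourArea)
    p=cast(im,c[:,0,:],z)[:,:2]; r=cv2.minAreaRect(p.astype(np.float32));print(name,r, c[:,0].min(0),c[:,0].max(0))
for im,b in((S,(443,348)),(S,(300,182)),(S,(310,285)),(D,(440,375)),(D,(215,212))):
    print(b,cv2.cvtColor(im["color"],cv2.COLOR_BGR2HSV)[b[1]-4:b[1]+5,b[0]-4:b[0]+5].reshape(-1,3).mean(0), cv2.cvtColor(im["color"],cv2.COLOR_BGR2HSV)[b[1]-4:b[1]+5,b[0]-4:b[0]+5].reshape(-1,3).std(0))
print("tabl",[cv2.cvtColor(S["color"],cv2.COLOR_BGR2HSV)[v,u] for u,v in((230,150),(370,170),(520,400),(400,400),(330,350),(240,180))])
print("mat corners S",cast(S,[(368,348),(420,396),(520,341),(466,299)],4).round())
print("mat D",cast(D,[(270,206),(237,192),(183,235)],4).round())
print("board S",cast(S,[(244,183),(343,160),(356,180),(255,203)],12).round())
print("board D",cast(D,[(328,391),(391,446),(531,347),(470,306)],12).round())
print("rack S bottom",cast(S,[(392,300),(284,320)],0).round(),"top", cast(S,[(254,219),(391,290),(281,307)],34).round())
print("rack D bottom",cast(D,[(323,299),(428,268)],0).round(),"top",cast(D,[(320,285),(428,255),(250,216)],34).round())
print("plane knob S",cast(S,[(302,260),(285,228)],64))
E
python3 m.py
python3 - <<'E'
import cv2
a=cv2.imread("pics/scene0.png")[180:330,230:430];b=cv2.imread("pics/side0.png")[165:315,240:440]
cv2.imwrite("pics/c1.png",cv2.hconcat([cv2.resize(a,(400,300)),cv2.resize(b,(400,300))]))
E
```

```text
glue [495.852524   -34.40969747 136.        ] [488.83988633 -48.01921029 136.        ]
tincap [512.26469743  46.87867729 130.        ] [509.27891808  41.7548071  130.        ]
jar [526.45001593 104.54922782 120.        ] [519.07252723 100.60983764 120.        ]
decoy caps (z~112) [[346. -78. 112.]
 [366.  92. 112.]
 [296. 193. 112.]] [[338. -90. 112.]
 [362.  86. 112.]
 [297. 184. 112.]]
(443, 348) [ 13.19753086 140.75308642 154.75308642] [0.42802311 2.27997652 8.47003559]
(300, 182) [ 17.48148148 113.08641975 179.32098765] [0.56897376 2.06198712 6.34565499]
(310, 285) [ 11.96296296 130.44444444  64.67901235] [18.55152614 56.70107888  9.96144067]
(440, 375) [ 19.         121.87654321 154.45679012] [0.         0.6917988  2.41931213]
(215, 212) [ 19.92592593 119.28395062  93.61728395] [27.22597606 49.89105033 45.53971755]
tabl [array([ 15, 127, 185], dtype=uint8), array([ 15, 123, 189], dtype=uint8), array([ 15, 126, 188], dtype=uint8), array([ 15, 124, 194], dtype=uint8), array([ 15, 122, 205], dtype=uint8), array([ 15, 123, 201], dtype=uint8)]
mat corners S [[588. 260.   4.]
 [568. 376.   4.]
 [345. 370.   4.]
 [357. 248.   4.]]
mat D [[580. 250.   4.]
 [567. 368.   4.]
 [369. 257.   4.]]
board S [[ 586. -349.   12.]
 [ 287. -344.   12.]
 [ 314. -228.   12.]
 [ 596. -244.   12.]]
board D [[ 313. -240.   12.]
 [ 313. -341.   12.]
 [ 575. -369.   12.]
 [ 591. -263.   12.]]
rack S bottom [[482. 181.   0.]
 [687. 132.   0.]] top [[ 633. -149.   34.]
 [ 492.  185.   34.]
 [ 691.  131.   34.]]
rack D bottom [[ 443.  -86.    0.]
 [ 646. -144.    0.]] top [[ 434.  -89.   34.]
 [ 634. -147.   34.]
 [ 486.  187.   34.]]
plane knob S [[615.94537612  63.33919846  64.        ]
 [601.651047   -46.84291832  64.        ]]
```

View pics/c1.png

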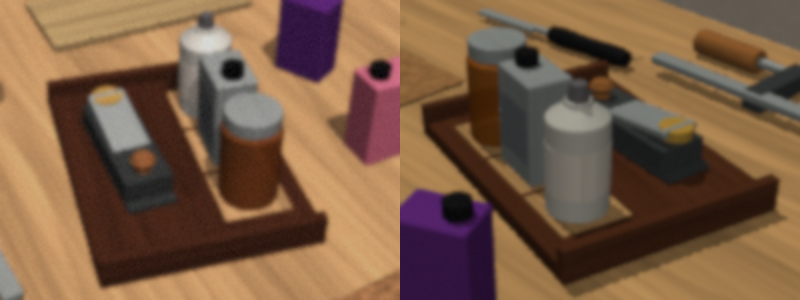

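The close crop confirms the choice: the grey tin with the black cap stands between the glue (robot's right) and the jar (left), and the plane's knob points to +y. Next I move above the rack for a close look.

Request:
carry_out(motion=[[0,0,0.18,46,38,-16,1],[0,0,0.36,92,76,-32,1],[0,0,0.54,138,114,-48,1],[0,0,0.72,184,152,-64,1],[0,0,0.9,230,190,-80,1]])

```text
clock: 0.72
position: [376.8, 314.9, 325.6]
ee_rot: [0.799, -0.601, -0.0, 0.0]
contact_force: [0.9, 0.2, 0.0]
gripper_width: 85.3
grasp_force: 0.0
```

Request:
carry_out(motion=[[0,0,0.1,61,-13,0,1],[0,0,0.2,122,-27,0,1],[0,0,0.3,183,-40,0,1],[0,0,0.4,244,-54,-10,1],[0,0,0.495,305,-68,-20,1]])

```text
clock: 1.35
position: [527.3, 43.0, 345.0]
ee_rot: [-0.628, 0.778, 0.0, -0.0]
contact_force: [0.4, 0.8, -0.1]
gripper_width: 85.2
grasp_force: 0.0
```

```bash
cat >> h.py <<'E'
def tool(p,psi=None,s=None):
    """shift (tool axes) and turn about tool z from the measured pose to world point p with tool-x heading psi"""
    s=s or read_state(); r=R.from_quat(s["ee_rot"]); d=r.inv().apply(np.array(p)-s["position"])
    x=r.apply([1,0,0]);h=np.arctan2(x[1],x[0])
    return d.round(1), None if psi is None else round(float(-((psi-h+np.pi)%(2*np.pi)-np.pi)),3)
E
python3 - <<'E'
from h import *
s=read_state();print(s["clock"],s["position"],s["ee_rot"],s["joints"])
im=get_image("wrist");np.save("w1.npy",im,allow_pickle=True);cv2.imwrite("pics/w1.png",im["color"]);print(im["position"],im["orientation"],im["mtx"])
E
```

```text
1.35 [527.29639362  42.99464261 344.97835518] [-6.28304654e-01  7.77967330e-01  1.90742738e-04 -2.42662582e-04] [ 3.88076215e-01  1.64066393e-01 -4.90163378e-02 -2.31233678e-04
 -1.35828804e+00 -6.00079452e-01]
[512.93042    -26.76424698 473.11113594] [0.1051074  0.98426743 0.14128856 0.01440872] [[364.99168035   0.         324.02283895]
 [  0.         364.99168035 239.0938261 ]
 [  0.           0.           1.        ]]
```

View pics/w1.png

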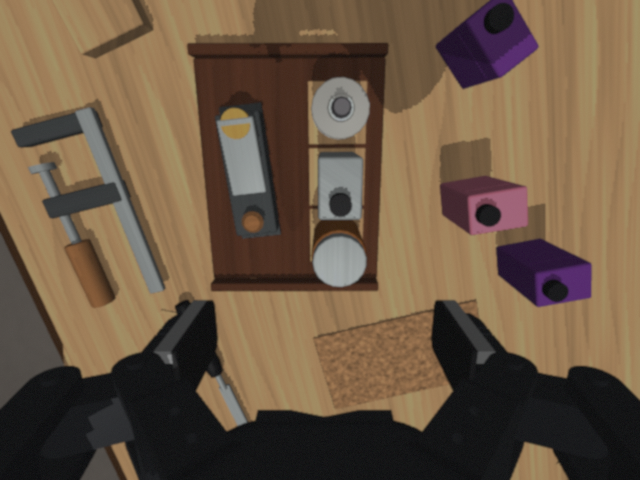

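Wrist view: nozzle (341,106), tin cap (340,203), lid (340,260), plane knob (253,221), wheel (236,122), with all three places occupied as expected.

```bash
python3 - <<'E'
from h import *
W=get_image("wrist");s=read_state();print(s["position"],W["position"])
f=lambda uv,z:cast(W,uv,z)[:,:2].round(1)
g=cv2.cvtColor(W["color"],cv2.COLOR_BGR2GRAY)
for n,(u,v),r,z in(("glue body top",(341,106),(24,33),18+88),("jar lid",(340,260),(23,31),120)):
    m=np.zeros_like(g);y0,x0=v-40,u-40
    c=cv2.HoughCircles(cv2.GaussianBlur(g[y0:v+40,x0:u+40],(3,3),1),cv2.HOUGH_GRADIENT,1,80,param1=80,param2=12,minRadius=r[0],maxRadius=r[1])
    c=c[0,0]+[x0,y0,0];print(n,c,f(c[:2],z))
print("nozzle",f((341.5,106),136))
print("tin top corners",f([(319,153),(361,153),(361,218),(319,218)],118),"cap",f((340,203),130))
print("rack top corners",f([(189,45),(387,44)],34),f([(378,282),(213,282)],34), "inlay",f([(308,81),(369,81)],18))
print("plane wheel,knob",f([(236,122),(253,221)],60),"body z48",f([(219,108),(262,102),(279,234),(238,238)],48))
print("decoys",f([(499,17),(488,214),(555,290)],112))
E
```

```text
[528.82112036  40.4913592  345.11851293] [514.98696524 -31.45903386 474.30774723]
glue body top [342.5        113.5         30.20000076] [[494.4 -45.2]]
jar lid [344.5        264.5         25.70000076] [[523.5 100.1]]
nozzle [[495.7 -50.4]]
tin top corners [[524.2 -14.8]
 [485.2  -6.1]
 [497.4  56.1]
 [538.3  46.9]] cap [[514.7  34.3]]
rack top corners [[ 639.  -153.6]
 [ 428.5 -107.3]] [[488.  165.2]
 [697.5 118.4]] inlay [[521.2 -92.1]
 [452.3 -76.6]]
plane wheel,knob [[606.1 -63.7]
 [618.   46.3]] body z48 [[622.8 -82.8]
 [574.9 -78.4]
 [594.6  71. ]
 [644.6  65. ]]
decoys [[344.3 -93.4]
 [370.8  81.6]
 [308.6 181.1]]
```

Request:
carry_out(motion=[[0,0,0,31,5,50,1],[0,0,0,62,11,100,1],[0,0,0,93,16,145,1],[0,0,0,93,16,165,1],[0,0,0,93,16,165,1]])

```text
clock: 2.08
position: [490.5, -42.8, 178.4]
ee_rot: [-0.629, 0.777, 0.001, -0.002]
contact_force: [0.1, 0.2, 0.9]
gripper_width: 85.5
grasp_force: 0.0
```

```bash
python3 - <<'E'
from h import *
s=read_state();print(s["position"],tool((493.5,-47,83),-1.78))
W=get_image("wrist");cv2.imwrite("pics/w2.png",W["color"])
print(proj(W,[(493.5,-47,136),(493.5,-47,104),(509+14*.2,26+14*.98,130),(524.6,99.4,120)]).round())
E
```

```text
[490.46681631 -42.83004147 178.37540197] (array([ 3.3, -4.2, 95.4]), 0.0)
[[317. 273.]
 [318. 253.]
 [318. 411.]
 [319. 477.]]
```

View pics/w2.png

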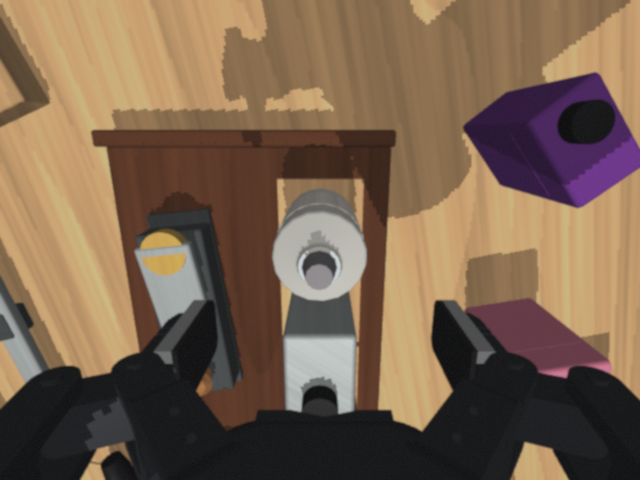

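Request:
carry_out(motion=[[0,0,0,0,0,35,1],[0,0,0,0,0,70,1],[0,0,0,0,0,95,1],[0,0,0,0,0,97,1]])

```text
clock: 2.62
position: [491.9, -42.2, 82.7]
ee_rot: [-0.63, 0.777, 0.0, -0.001]
contact_force: [-0.2, -0.5, 0.7]
gripper_width: 85.4
grasp_force: 0.0
```

```bash
python3 -c "
from h import *
print(read_state()['position'],tool((493.5,-47,83),-1.78))"
```

```text
[491.93980786 -42.19888001  82.74882864] (array([ 4.4, -2.5, -0.3]), 0.001)
```

Request:
carry_out(motion=[[0,0,0,4,-2,0,1],[0,0,0,4,-2,0,-1],[0,0,0,4,-2,0,-1],[0,0,0,4,-2,0,-1],[0,0,0,4,-2,0,-1]])

```text
clock: 3.25
position: [493.4, -47.0, 84.6]
ee_rot: [-0.63, 0.777, -0.0, 0.001]
contact_force: [-3.0, 0.7, 6.5]
gripper_width: 54.6
grasp_force: 62.3
```

Request:
carry_out(motion=[[0,0,0,0,0,0,-1],[0,0,0,0,0,0,-1],[0,0,0,0,0,0,-1],[0,0,0,0,0,0,-1]])

```text
clock: 3.75
position: [493.4, -47.0, 84.6]
ee_rot: [-0.63, 0.777, -0.0, 0.001]
contact_force: [-2.4, 1.3, 5.8]
gripper_width: 54.7
grasp_force: 62.3
```

Request:
carry_out(motion=[[0,0,0,0,0,-35,-1],[0,0,0,0,0,-70,-1],[0,0,0,60,-25,-80,-1],[0,0,0,118,-49,-80,-1],[0,0,0,175,-73,-80,-1]])

```text
clock: 4.38
position: [527.5, -232.0, 163.3]
ee_rot: [-0.63, 0.777, 0.0, 0.0]
contact_force: [1.3, 0.4, -2.0]
gripper_width: 54.5
grasp_force: 64.8
```

Request:
carry_out(motion=[[0,0,0,45,-19,0,-1],[0,0,0,67,-28,0,-1],[0,0,0,67,-28,0,-1],[0,0,0,67,-28,0,-1]])

```text
clock: 4.88
position: [540.4, -301.3, 162.5]
ee_rot: [-0.629, 0.777, 0.001, -0.0]
contact_force: [-0.2, -0.8, -3.3]
gripper_width: 54.5
grasp_force: 64.7
```

```bash
python3 - <<'E'
from h import *
W=get_image("wrist");np.save("w3.npy",W,allow_pickle=True);cv2.imwrite("pics/w3.png",W["color"])
print(read_state()["position"],proj(W,[(542,-305,12),(447,-297,12),(352,-289,12)]).round())
E
```

```text
[ 540.67648507 -301.0336563   162.79661724] [[321. 222.]
 [443. 207.]
 [568. 192.]]
```

View pics/w3.png

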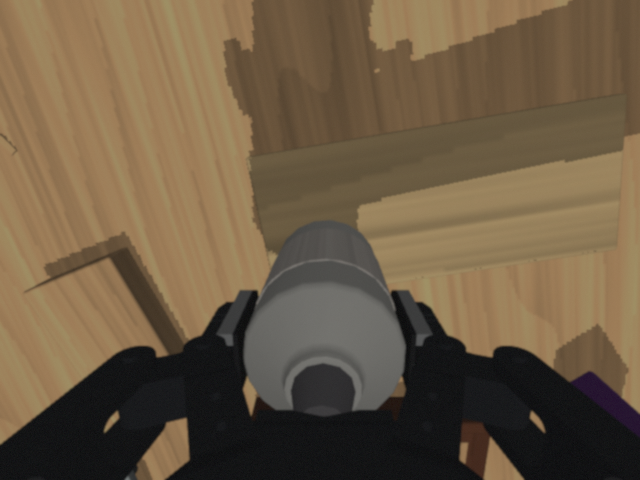

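The board's outline shows corners at about (250,156), (624,94) and (616,246). The bottle is held straight.

```bash
python3 - <<'E'
from h import *
W=np.load("w3.npy",allow_pickle=True).item()
c=cast(W,[(250,156),(624,94),(616,246)],12)[:,:2];print(c.round(1))
e=c[0]-c[1];u=e/np.linalg.norm(e);m=(c[0]+c[2])/2;print(np.linalg.norm(e),np.linalg.norm(c[1]-c[2]),u,np.arctan2(u[1],u[0]),m)
for k in(95,0,-95):print((m+k*u).round(1),tool((*(m+k*u),80.5))[0])
E
```

```text
[[ 583.3 -365.7]
 [ 311.  -351.9]
 [ 315.2 -236.5]]
272.66084831870654 115.4299192003945 [ 0.99871341 -0.05071015] -0.050731913468261856 [ 449.24939382 -301.11249219]
[ 544.1 -305.9] [ 4.1 -4.5 82.3]
[ 449.2 -301.1] [19.  89.4 82.4]
[ 354.4 -296.3] [ 34.  183.2  82.4]
```

Request:
carry_out(motion=[[0,0,0,4,-4,40,-1],[0,0,0,4,-4,70,-1],[0,0,0,4,-4,79,-1],[0,0,0,4,-4,82,-1],[0,0,0,4,-4,82,-1]])

```text
clock: 5.55
position: [545.1, -306.7, 82.4]
ee_rot: [-0.63, 0.777, -0.001, 0.001]
contact_force: [-0.1, -0.3, -2.5]
gripper_width: 54.7
grasp_force: 64.7
```

Request:
carry_out(motion=[[0,0,0,0,0,1,-1],[0,0,0,0,0,1,-1]])

```text
clock: 5.8
position: [544.5, -306.8, 80.8]
ee_rot: [-0.629, 0.777, -0.001, 0.0]
contact_force: [0.4, -0.2, -3.7]
gripper_width: 54.5
grasp_force: 64.7
```

Request:
carry_out(motion=[[0,0,0,0,0,2,-1],[0,0,0,0,0,2,-1],[0,0,0,0,0,2,-1]])

```text
clock: 6.18
position: [544.5, -306.9, 78.7]
ee_rot: [-0.63, 0.777, -0.0, 0.0]
contact_force: [-1.5, -0.0, 1.4]
gripper_width: 54.7
grasp_force: 65.0
```

Request:
carry_out(motion=[[0,0,0,0,0,0,1],[0,0,0,0,0,0,1],[0,0,0,0,0,0,1],[0,0,0,0,0,-45,1],[0,0,0,0,0,-95,1]])

```text
clock: 6.8
position: [543.7, -306.6, 173.1]
ee_rot: [-0.63, 0.777, 0.001, -0.001]
contact_force: [1.6, 0.4, 0.2]
gripper_width: 85.3
grasp_force: 0.0
```

Request:
carry_out(motion=[[0,0,0,-56,18,0,1],[0,0,0,-112,37,0,1],[0,0,0,-168,55,0,1],[0,0,0,-224,73,0,1],[0,0,0,-280,92,0,1]])

```text
clock: 7.42
position: [512.0, -11.9, 173.3]
ee_rot: [-0.629, 0.777, -0.0, 0.0]
contact_force: [0.5, 1.3, 0.2]
gripper_width: 85.1
grasp_force: 0.0
```

Request:
carry_out(motion=[[0,0,0,-38,12,0,1],[0,0,0,-38,12,0,1],[0,0,0,-38,12,0,1]])

```text
clock: 7.8
position: [508.4, 25.8, 173.1]
ee_rot: [-0.63, 0.777, -0.0, -0.0]
contact_force: [-0.2, -0.1, 0.7]
gripper_width: 85.2
grasp_force: 0.0
```

```bash
python3 - <<'E'
from h import *
s=read_state();print(s["position"],tool((509,26,79),-1.78))
W=get_image("wrist");cv2.imwrite("pics/w4.png",W["color"])
a=np.array([.208,.978]);b=np.array([.978,-.208]);c=np.array([509,26])
print(proj(W,[(*(c+14*a),130)]+[(*(c+i*22*b+j*31*a),118) for i in(-1,1) for j in(-1,1)]).round())
E
```

```text
[508.37909946  25.83283211 173.06739464] (array([-0.3, -0.6, 94.1]), 0.001)
[[324. 305.]
 [367. 214.]
 [363. 323.]
 [281. 214.]
 [285. 323.]]
```

View pics/w4.png

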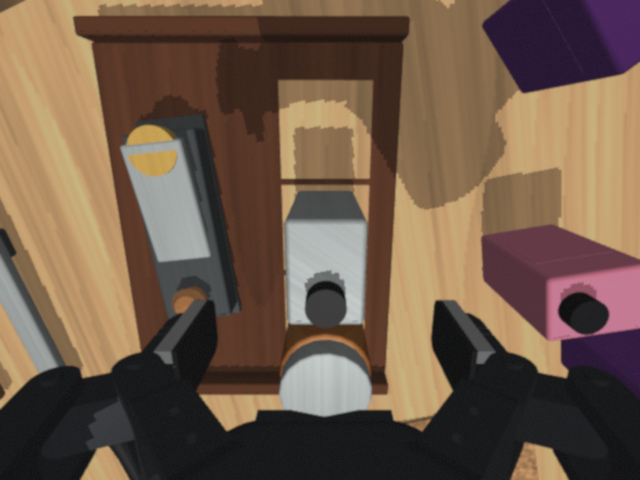

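Tin top corners (286,220) to (366,324) and cap (325,303) match the prediction.

Request:
carry_out(motion=[[0,0,0,0,-1,40,1],[0,0,0,0,-1,75,1],[0,0,0,0,-1,94,1],[0,0,0,0,-1,94,1],[0,0,0,0,-1,94,1]])

```text
clock: 8.48
position: [510.2, 25.2, 79.8]
ee_rot: [-0.629, 0.777, -0.0, 0.001]
contact_force: [-0.2, -0.2, -0.1]
gripper_width: 85.9
grasp_force: 0.0
```

Request:
carry_out(motion=[[0,0,0,0,0,0,-1],[0,0,0,0,0,0,-1],[0,0,0,0,0,0,-1],[0,0,0,0,0,0,-1],[0,0,0,0,0,0,-1]])

```text
clock: 9.1
position: [509.3, 25.8, 79.7]
ee_rot: [-0.63, 0.777, -0.0, -0.0]
contact_force: [-2.0, 0.6, 6.7]
gripper_width: 43.3
grasp_force: 54.2
```

Request:
carry_out(motion=[[0,0,0,0,0,-40,-1],[0,0,0,10,0,-80,-1],[0,0,0,65,-2,-80,-1],[0,0,0,122,-4,-80,-1],[0,0,0,180,-5,-80,-1]])

```text
clock: 9.72
position: [476.0, -152.5, 158.3]
ee_rot: [-0.63, 0.777, 0.0, -0.0]
contact_force: [1.7, -0.1, -4.0]
gripper_width: 43.4
grasp_force: 55.7
```

Request:
carry_out(motion=[[0,0,0,55,-1,0,-1],[0,0,0,110,-3,0,-1],[0,0,0,152,-4,0,-1],[0,0,0,152,-4,30,-1],[0,0,0,152,-4,60,-1]])

```text
clock: 10.35
position: [448.4, -301.3, 97.4]
ee_rot: [-0.629, 0.778, 0.0, 0.0]
contact_force: [-0.1, -0.7, -3.9]
gripper_width: 43.3
grasp_force: 55.8
```

Request:
carry_out(motion=[[0,0,0,0,0,15,-1],[0,0,0,0,0,22,-1],[0,0,0,0,0,22,-1],[0,0,0,0,0,22,-1]])

```text
clock: 10.85
position: [450.2, -301.0, 78.0]
ee_rot: [-0.63, 0.777, -0.001, 0.001]
contact_force: [-0.4, -0.9, -3.5]
gripper_width: 43.3
grasp_force: 55.6
```

Request:
carry_out(motion=[[0,0,0,0,0,3,-1],[0,0,0,0,0,4,-1],[0,0,0,0,0,4,-1],[0,0,0,0,0,4,-1]])

```text
clock: 11.35
position: [449.5, -300.9, 73.8]
ee_rot: [-0.63, 0.777, -0.0, 0.0]
contact_force: [-1.5, 3.4, 4.2]
gripper_width: 43.9
grasp_force: 56.3
```

Request:
carry_out(motion=[[0,0,0,0,0,0,0],[0,0,0,0,0,0,1],[0,0,0,0,0,0,1],[0,0,0,0,0,0,1],[0,0,0,0,0,-45,1]])

```text
clock: 11.98
position: [447.1, -300.1, 115.2]
ee_rot: [-0.629, 0.777, 0.004, -0.002]
contact_force: [1.1, -0.1, -0.1]
gripper_width: 85.5
grasp_force: 0.0
```

Request:
carry_out(motion=[[0,0,0,0,0,-55,1],[0,0,0,-55,1,-55,1],[0,0,0,-110,3,-55,1],[0,0,0,-165,4,-55,1],[0,0,0,-220,5,-55,1]])

```text
clock: 12.6
position: [490.3, -83.0, 173.2]
ee_rot: [-0.629, 0.777, -0.0, 0.0]
contact_force: [0.0, 0.1, -0.2]
gripper_width: 85.6
grasp_force: 0.0
```

Request:
carry_out(motion=[[0,0,0,-55,1,0,1],[0,0,0,-110,3,0,1],[0,0,0,-165,4,0,1],[0,0,0,-187,5,0,1],[0,0,0,-187,5,0,1]])

```text
clock: 13.22
position: [524.0, 100.4, 172.7]
ee_rot: [-0.63, 0.776, 0.0, -0.0]
contact_force: [0.8, -0.5, 0.1]
gripper_width: 85.3
grasp_force: 0.0
```

```bash
python3 - <<'E'
from h import *
s=read_state();print(s["position"],tool((524.6,99.4,77),-1.78))
W=get_image("wrist");cv2.imwrite("pics/w5.png",W["color"]);np.save("w5.npy",W,allow_pickle=True)
print(proj(W,[(524.6,99.4,120),(524.6+5.8,99.4+27.4,120),(524.6+27.4,99.4-5.8,120)]).round())
E
```

```text
[524.0337953  100.38157532 172.70165406] (array([ 0.8, -0.8, 95.7]), 0.002)
[[323. 271.]
 [323. 318.]
 [271. 271.]]
```

View pics/w5.png

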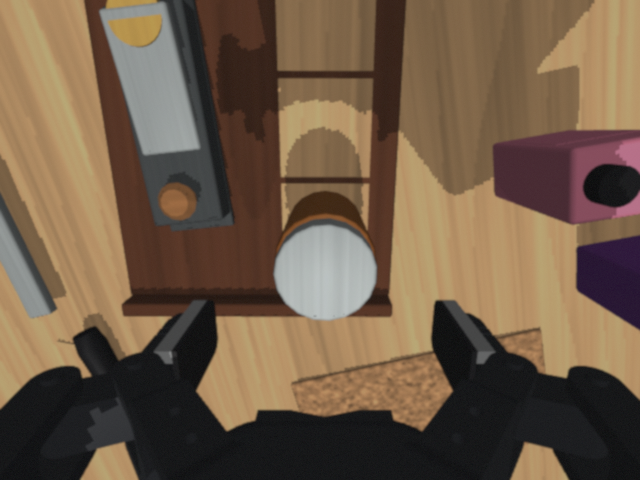

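Request:
carry_out(motion=[[0,0,0,1,-1,40,1],[0,0,0,1,-1,75,1],[0,0,0,1,-1,95,1],[0,0,0,1,-1,95,1],[0,0,0,1,-1,95,1]])

```text
clock: 13.9
position: [525.4, 97.5, 79.0]
ee_rot: [-0.629, 0.777, -0.0, 0.001]
contact_force: [0.1, 0.1, 1.0]
gripper_width: 85.8
grasp_force: 0.0
```

Request:
carry_out(motion=[[0,0,0,0,0,0,-1],[0,0,0,0,0,0,-1],[0,0,0,0,0,0,-1],[0,0,0,0,0,0,-1],[0,0,0,0,0,0,-1]])

```text
clock: 14.52
position: [524.9, 98.2, 79.4]
ee_rot: [-0.63, 0.777, -0.0, 0.0]
contact_force: [-2.7, -0.6, 5.6]
gripper_width: 58.5
grasp_force: 64.9
```

Request:
carry_out(motion=[[0,0,0,0,0,-40,-1],[0,0,0,10,0,-80,-1],[0,0,0,70,0,-80,-1],[0,0,0,130,0,-80,-1],[0,0,0,190,0,-80,-1]])

```text
clock: 15.15
position: [484.2, -89.0, 157.9]
ee_rot: [-0.63, 0.777, 0.0, 0.0]
contact_force: [0.9, -0.2, -4.0]
gripper_width: 58.4
grasp_force: 66.1
```

Request:
carry_out(motion=[[0,0,0,60,0,0,-1],[0,0,0,120,0,0,-1],[0,0,0,170,20,0,-1],[0,0,0,210,60,0,-1],[0,0,0,232,85,0,-1]])

```text
clock: 15.78
position: [351.1, -297.6, 157.3]
ee_rot: [-0.628, 0.778, 0.001, -0.0]
contact_force: [-0.3, -1.4, -2.8]
gripper_width: 58.9
grasp_force: 66.4
```

```bash
python3 -c "
from h import *
print(read_state()['position'],tool((354,-296,72),-1.78))"
```

```text
[ 351.11153302 -297.60813222  157.34703226] (array([-2.1, -2.7, 85.3]), -0.002)
```

Request:
carry_out(motion=[[0,0,0,-2,-2,40,-1],[0,0,0,-2,-2,72,-1],[0,0,0,-2,-2,81,-1],[0,0,0,-2,-2,81,-1],[0,0,0,-2,-2,81,-1]])

```text
clock: 16.4
position: [357.2, -295.6, 77.8]
ee_rot: [-0.63, 0.777, -0.001, 0.0]
contact_force: [0.5, 0.4, -2.8]
gripper_width: 58.7
grasp_force: 66.0
```

```bash
python3 -c "
from h import *
print(read_state()['position'],tool((354,-296,73.4),-1.78))"
```

```text
[ 357.20391461 -295.63590756   77.76383285] (array([1. , 3.1, 4.4]), 0.001)
```

Request:
carry_out(motion=[[0,0,0,0,0,3,-1],[0,0,0,0,0,4,-1],[0,0,0,0,0,4,-1],[0,0,0,0,0,4,-1]])

```text
clock: 16.9
position: [358.2, -296.1, 75.9]
ee_rot: [-0.63, 0.776, -0.003, 0.001]
contact_force: [-4.7, 4.6, 14.6]
gripper_width: 58.8
grasp_force: 73.1
```

Request:
carry_out(motion=[[0,0,0,0,0,0,0.3],[0,0,0,0,0,0,1],[0,0,0,0,0,0,1],[0,0,0,0,0,0,1],[0,0,0,0,0,-45,1]])

```text
clock: 17.52
position: [354.4, -294.6, 116.0]
ee_rot: [-0.629, 0.777, 0.004, -0.002]
contact_force: [0.4, -0.8, 0.7]
gripper_width: 85.4
grasp_force: 0.0
```

Request:
carry_out(motion=[[0,0,0,0,0,-55,1],[0,0,-0.02,-50,-25,-60,1],[0,0,-0.04,-100,-50,-60,1],[0,0,-0.07,-150,-75,-60,1],[0,0,-0.1,-200,-100,-60,1]])

```text
clock: 18.15
position: [497.0, -118.9, 178.2]
ee_rot: [-0.668, 0.744, -0.0, 0.0]
contact_force: [0.3, -0.5, -0.1]
gripper_width: 85.1
grasp_force: 0.0
```

```bash
python3 -c "
from h import *
print(read_state()['position'],tool((609,-3,190),-1.68))"
```

```text
[ 496.9847725  -118.93623326  178.20003225] (array([-127.3,  -98.9,  -11.7]), 0.002)
```

Request:
carry_out(motion=[[0,0,0,-45,-35,-12,1],[0,0,0,-90,-70,-12,1],[0,0,0,-127,-99,-12,1],[0,0,0,-127,-99,-12,1],[0,0,0,-127,-99,-12,1]])

```text
clock: 18.77
position: [607.5, -5.1, 189.4]
ee_rot: [-0.668, 0.745, 0.0, -0.001]
contact_force: [-0.0, 0.0, -0.4]
gripper_width: 85.1
grasp_force: 0.0
```

```bash
python3 - <<'E'
from h import *
s=read_state();print(s["position"])
W=get_image("wrist");np.save("w6.npy",W,allow_pickle=True)
D=get_image("side");np.save("d6.npy",D,allow_pickle=True)
cv2.imwrite("pics/c6.png",cv2.hconcat([cv2.resize(W["color"],None,fx=.75,fy=.75)[:,:400],D["color"][100:460,240:640]]))
E
```

```text
[607.51497198  -5.14871944 189.38144947]
```

View pics/c6.png

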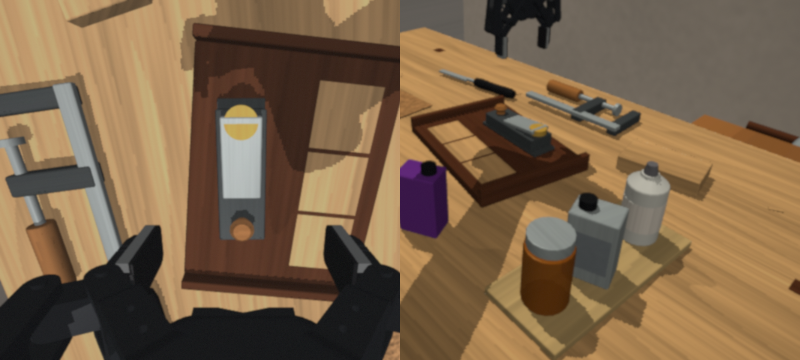

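All three stand upright on the board. In the wrist view the plane is upright in the picture, from (291,131) to (353,320) at full size, so the tool is already aligned with it.

```bash
python3 - <<'E'
from h import *
W=np.load("w6.npy",allow_pickle=True).item()
c=cast(W,[(292,143),(352,143),(353,312),(294,312)],48)[:,:2];print(c.round(1),c.mean(0))
a=cast(W,[(322,163)],58)[0];b=cast(W,[(322,308)],62)[0];print("wheel,knob",a,b,np.arctan2(*(b-a)[1::-1])-np.pi)
e=c[3]+c[2]-c[0]-c[1];print("heading",np.arctan2(e[1],e[0])-np.pi)
m=(c[0]+c[1]+c[2]+c[3])/4;print(tool((*m,35),-1.68))
M=cast(W,[(0,0)],4)
E
```

```text
[[623.5 -71.1]
 [580.9 -66.4]
 [591.8  66.8]
 [639.7  61.5]] [608.99290484  -2.32769199]
wheel,knob [603.6502716  -55.63087865  58.        ] [615.76446157  53.32533621  62.        ] -1.6815255671248763
heading -1.6724562688072182
(array([ -3.8,  -1.4, 154.9]), -0.001)
```

Request:
carry_out(motion=[[0,0,0,-4,-1,50,1],[0,0,0,-4,-1,100,1],[0,0,0,-4,-1,140,1],[0,0,0,-4,-1,152,1],[0,0,0,-4,-1,152,1]])

```text
clock: 19.5
position: [609.5, -1.8, 38.4]
ee_rot: [-0.667, 0.745, -0.0, -0.0]
contact_force: [0.0, 0.8, 0.4]
gripper_width: 85.3
grasp_force: 0.0
```

```bash
python3 -c "
from h import *
print(read_state()['position'],tool((609,-2,35.5),-1.68))"
```

```text
[609.49360791  -1.82669217  38.40963917] (array([0.2, 0.5, 2.9]), -0.0)
```

Request:
carry_out(motion=[[0,0,0,0,0,3,1],[0,0,0,0,0,3,1],[0,0,0,0,0,3,-1],[0,0,0,0,0,3,-1],[0,0,0,0,0,3,-1]])

```text
clock: 20.12
position: [610.0, -1.1, 35.8]
ee_rot: [-0.668, 0.744, -0.0, 0.001]
contact_force: [-0.1, 2.0, 2.7]
gripper_width: 49.1
grasp_force: 66.4
```

Request:
carry_out(motion=[[0,0,0,0,0,0,-1],[0,0,0,0,0,0,-1],[0,0,0,0,0,-15,-1],[0,0,0,0,0,-50,-1],[0,0,0,0,0,-100,-1]])

```text
clock: 20.75
position: [606.8, -1.7, 133.2]
ee_rot: [-0.667, 0.745, 0.002, -0.003]
contact_force: [0.4, 1.0, -4.4]
gripper_width: 49.0
grasp_force: 65.1
```

Request:
carry_out(motion=[[0,0,0,0,0,-50,-1],[0,0,0.15,-45,25,-70,-1],[0,0,0.3,-90,50,-70,-1],[0,0,0.45,-135,75,-70,-1],[0,0,0.6,-180,100,-70,-1]])

```text
clock: 21.38
position: [527.4, 189.2, 203.9]
ee_rot: [-0.415, 0.91, 0.0, -0.002]
contact_force: [0.3, 1.0, -5.3]
gripper_width: 48.6
grasp_force: 65.3
```

```bash
python3 -c "
from h import *
print(read_state()['position'],tool((465,310,180),-3.1))"
```

```text
[527.40092101 189.22616681 203.90225016] (array([-50.4, 126.3,  24. ]), 0.814)
```

Request:
carry_out(motion=[[0,0,0.17,-13,31,0,-1],[0,0,0.34,-25,63,0,-1],[0,0,0.51,-38,95,0,-1],[0,0,0.68,-50,126,0,-1],[0,0,0.81,-50,126,0,-1]])

```text
clock: 22.0
position: [464.4, 309.6, 203.8]
ee_rot: [-0.025, 1.0, -0.001, -0.002]
contact_force: [0.2, -0.6, -4.9]
gripper_width: 48.8
grasp_force: 65.2
```

```bash
python3 - <<'E'
from h import *
W=get_image("wrist");np.save("w7.npy",W,allow_pickle=True);cv2.imwrite("pics/w7.png",W["color"]);print(read_state()["position"])
E
```

```text
[464.63778174 308.66719654 203.68614329]
```

View pics/w7.png

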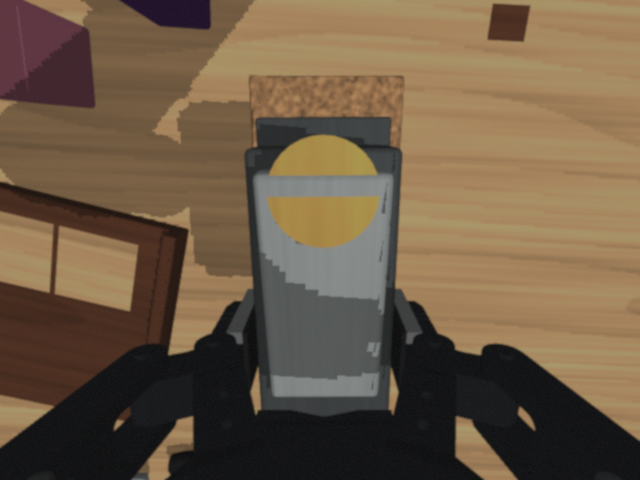

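The mat's near edge is visible from (249,76) to (404,76), parallel to the tool. The held plane hides the rest of the mat.

```bash
python3 - <<'E'
from h import *
W=np.load("w7.npy",allow_pickle=True).item();S=np.load("scene0.npy",allow_pickle=True).item()
n=cast(W,[(249,76),(404,76)],4)[:,:2];print("near",n.round(1),np.linalg.norm(n[0]-n[1]))
e=n[1]-n[0];yaw=np.arctan2(-e[0],e[1]);print("yaw edge",yaw);u=np.array([np.cos(yaw),np.sin(yaw)]);print("centre",n.mean(0)+120*u)
g=cv2.cvtColor(S["color"],cv2.COLOR_BGR2HSV);m=((g[...,2]<172)&(g[...,1]>126)).astype(np.uint8)*255
k=np.zeros_like(m);k[292:402,360:528]=m[292:402,360:528]
k=cv2.morphologyEx(cv2.medianBlur(k,7),cv2.MORPH_CLOSE,np.ones((9,9)));k=cv2.morphologyEx(k,cv2.MORPH_OPEN,np.ones((7,7)))
c=max(cv2.findContours(k,0,1)[0],key=cv2.contourArea)
p=cast(S,c[:,0],4)[:,:2].astype(np.float32);r=cv2.minAreaRect(p);print(r)
q=cv2.approxPolyDP(cv2.convexHull(c),12,True)[:,0];print(q.tolist(),cast(S,q,4)[:,:2].round(1).tolist())
print(tool((465,310,180),-3.1))
W1=np.load("w1.npy",allow_pickle=True).item();print("w1 far mat corners",cast(W1,[(315,338),(478,301),(335,408)],4)[:,:2].round(1))
W5=np.load("w5.npy",allow_pickle=True).item();print("w5",cast(W5,[(292,382),(540,329)],4)[:,:2].round(1))
E
```

```text
near [[351.2 241.5]
 [344.9 369.8]] 128.43246892534881
yaw edge 0.04878605456841348
centre [467.91544109 311.53120608]
((467.63702392578125, 310.8724365234375), (240.72828674316406, 135.4906005859375), 3.1254937648773193)
[[516, 338], [420, 401], [369, 350], [461, 299]] [[346.4, 362.1], [572.9, 383.4], [589.0, 264.8], [365.9, 243.3]]
(array([-0.5,  1.4, 23.7]), 0.005)
w1 far mat corners [[585.8 251.5]
 [348.3 242.5]
 [582.2 377.9]]
w5 [[586.9 248.8]
 [352.1 240.2]]
```

Request:
carry_out(motion=[[0,0,-0.01,-3,2,50,-1],[0,0,-0.01,-3,2,100,-1],[0,0,-0.01,-3,2,150,-1],[0,0,-0.01,-3,2,174,-1],[0,0,-0.01,-3,2,174,-1]])

```text
clock: 22.68
position: [467.8, 308.5, 28.5]
ee_rot: [-0.031, 1.0, -0.003, -0.003]
contact_force: [0.6, -0.7, -5.3]
gripper_width: 48.8
grasp_force: 65.0
```

Request:
carry_out(motion=[[0,0,0,0,0,1,-1],[0,0,0,0,0,1,-1]])

```text
clock: 22.92
position: [470.1, 311.4, 31.6]
ee_rot: [-0.031, 1.0, 0.001, 0.001]
contact_force: [-0.5, 0.3, -5.2]
gripper_width: 49.1
grasp_force: 65.1
```

```bash
python3 -c "
from h import *
print(read_state()['position'],tool((467.8,311.2,21.8),-3.095))"
```

```text
[470.07182544 311.38034335  31.56007753] (array([ 2.3, -0.1,  9.8]), 0.016)
```

Request:
carry_out(motion=[[0,0,0.015,2,0,4,-1],[0,0,0.015,2,0,7,-1],[0,0,0.015,2,0,8,-1],[0,0,0.015,2,0,8,-1]])

```text
clock: 23.42
position: [467.4, 310.6, 22.0]
ee_rot: [-0.023, 1.0, -0.0, -0.0]
contact_force: [0.3, 1.1, -6.1]
gripper_width: 48.6
grasp_force: 65.3
```

Request:
carry_out(motion=[[0,0,0,0,0,1,-1],[0,0,0,0,0,1,-1]])

```text
clock: 23.68
position: [467.5, 310.7, 21.8]
ee_rot: [-0.024, 1.0, 0.0, 0.0]
contact_force: [-2.3, -0.2, 3.1]
gripper_width: 49.1
grasp_force: 66.1
```

Request:
carry_out(motion=[[0,0,0,0,0,0,1],[0,0,0,0,0,0,1],[0,0,0,0,0,0,1],[0,0,0,0,0,-45,1],[0,0,0,0,0,-100,1]])

```text
clock: 24.3
position: [467.0, 310.0, 121.0]
ee_rot: [-0.023, 1.0, -0.001, -0.001]
contact_force: [0.4, 1.3, -0.0]
gripper_width: 85.4
grasp_force: 0.0
```

Request:
carry_out(motion=[[0,0,0,0,0,-55,1],[0,0,-0.15,-6,-60,-60,1],[0,0,-0.3,-12,-120,-60,1],[0,0,-0.45,-18,-180,-60,1],[0,0,-0.6,-24,-240,-60,1]])

```text
clock: 24.92
position: [502.8, 70.2, 181.4]
ee_rot: [-0.32, 0.947, -0.0, 0.001]
contact_force: [1.0, 0.2, 0.5]
gripper_width: 85.7
grasp_force: 0.0
```

```bash
python3 - <<'E'
from h import *
print(read_state()['position'],tool((440,-180,182),-1.78))
S=get_image("scene");cv2.imwrite("pics/s8.png",cv2.resize(S["color"][100:420,200:560],None,fx=2,fy=1.8));np.save("s8.npy",S,allow_pickle=True)
a=np.array([np.cos(.047),np.sin(.047)]);b=np.array([-a[1],a[0]]);c=np.array([467.8,311.2])
print(((proj(S,[(*(c+i*80*a+j*25*b),4) for i in(-1,1) for j in(-1,1)])-[200,100])*[2,1.8]).round())
E
```

```text
[502.76296549  70.24290031 181.44040872] (array([ 201.8, -160.7,   -0.7]), -0.709)
[[532. 390.]
 [573. 422.]
 [394. 453.]
 [433. 492.]]
```

View pics/s8.png

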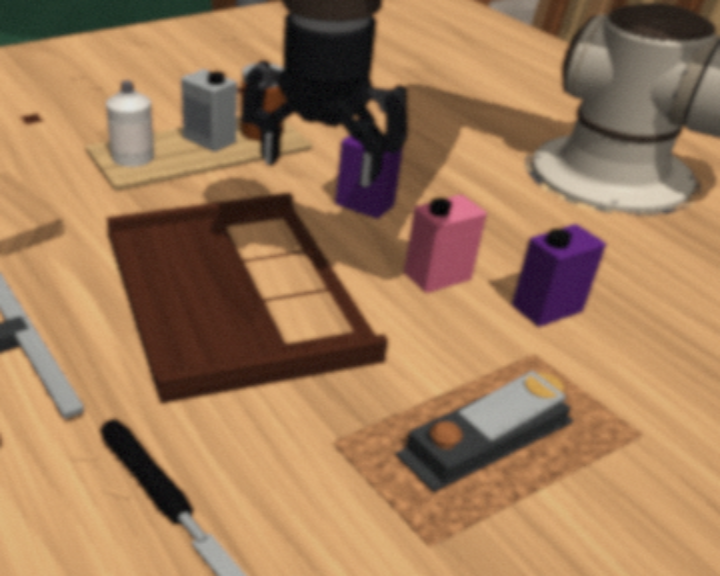

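The plane lies along the mat, centred, and all three items stand on the board. Returning for the jar.

Request:
carry_out(motion=[[0,0,-0.15,42,-34,0,1],[0,0,-0.3,84,-67,0,1],[0,0,-0.45,126,-100,0,1],[0,0,-0.6,168,-134,0,1],[0,0,-0.709,202,-161,0,1]])

```text
clock: 25.6
position: [437.8, -180.0, 181.3]
ee_rot: [-0.628, 0.778, -0.0, 0.0]
contact_force: [0.6, -0.5, -0.3]
gripper_width: 85.6
grasp_force: 0.0
```

Request:
carry_out(motion=[[0,0,0,43,18,0,1],[0,0,0,87,37,0,1],[0,0,0,130,56,0,1],[0,0,0,130,56,0,1],[0,0,0,130,56,0,1]])

```text
clock: 26.22
position: [356.1, -293.4, 181.1]
ee_rot: [-0.627, 0.779, -0.0, 0.0]
contact_force: [-0.1, 0.3, 0.4]
gripper_width: 85.2
grasp_force: 0.0
```

```bash
python3 - <<'E'
from h import *
print(read_state()['position'],tool((358,-296,73.4),-1.78))
W=get_image("wrist");g=cv2.cvtColor(W["color"],cv2.COLOR_BGR2HSV);np.save("w9.npy",W,allow_pickle=True)
cv2.imwrite("pics/w9.png",W["color"]);print(proj(W,[(358,-296,114),(450,-301,112)]))
E
```

```text
[ 356.10048645 -293.35922834  181.14008479] (array([  2.2,  -2.4, 107.7]), -0.006)
[[320.65878279 259.12619491]
 [164.85638838 282.023119  ]]
```

View pics/w9.png

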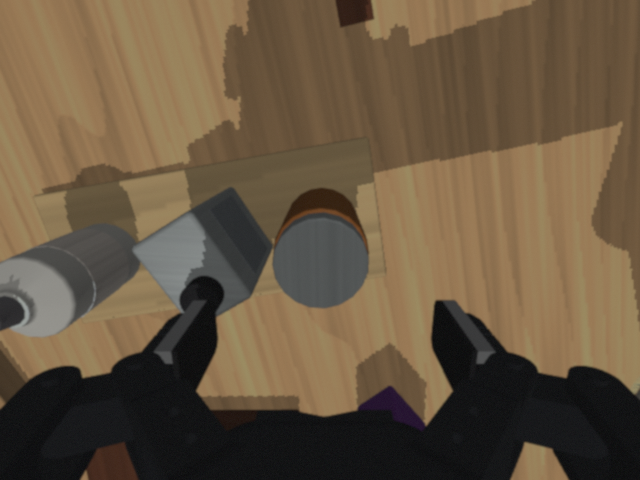

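The jar stands where expected: lid centre (321,261) against a predicted (321,259). The tin on the board has turned, its top face running from (134,247) through (205,203) to (250,297). I'll measure that now.

```bash
python3 - <<'E'
from h import *
W=np.load("w9.npy",allow_pickle=True).item()
t=cast(W,[(134,247),(205,203),(250,297)],112)[:,:2];b=cast(W,[(233,187),(272,245)],12)[:,:2];k=cast(W,[(207,290)],124)[0]
print("top",t.round(1),np.linalg.norm(t[0]-t[1]),np.linalg.norm(t[1]-t[2]),"c",(t[0]+t[2])/2,"cap",k)
for p in(t[2]-t[1],b[1]-b[0]):print(np.arctan2(p[1],p[0]))
print("bottom",b.round(1))
E
```

```text
top [[ 459.9 -325.1]
 [ 412.9 -340.7]
 [ 404.1 -281.1]] 49.48301123239027 60.170515385419854 c [ 431.99721088 -303.12529447] cap [ 422.28031962 -295.27659438  124.        ]
1.718663446440631
1.8966193217023504
bottom [[ 422.9 -337. ]
 [ 404.5 -282.3]]
```

The carried jar must have brushed the tin, since it travelled lower than the tin's top. The tin is still upright, but moved to about (432,-303) and turned by about 0.4 rad. I'll grip the jar crosswise, clear of the tin, and lift it high.

Request:
carry_out(motion=[[0,0,-0.18,2,-2,0,1],[0,0,-0.36,2,-2,0,1],[0,0,-0.54,2,-2,0,1],[0,0,-0.72,2,-2,0,1],[0,0,-0.9,2,-2,0,1]])

```text
clock: 26.9
position: [358.5, -294.7, 181.1]
ee_rot: [0.905, -0.425, 0.0, -0.0]
contact_force: [-0.1, 0.1, 0.8]
gripper_width: 84.9
grasp_force: 0.0
```

Request:
carry_out(motion=[[0,0,-0.18,0,0,0,1],[0,0,-0.36,0,0,0,1],[0,0,-0.54,0,0,0,1],[0,0,-0.66,0,0,0,1],[0,0,-0.66,0,0,0,1]])

```text
clock: 27.52
position: [358.3, -294.9, 181.1]
ee_rot: [0.994, -0.112, 0.0, 0.0]
contact_force: [-0.1, -0.4, -0.9]
gripper_width: 85.6
grasp_force: 0.0
```

```bash
python3 - <<'E'
from h import *
print(read_state()['position'],tool((358,-297,73.4),-0.21))
W=get_image("wrist");g=cv2.cvtColor(W["color"],cv2.COLOR_BGR2GRAY);np.save("w10.npy",W,allow_pickle=True);cv2.imwrite("pics/w10.png",W["color"])
p=proj(W,[(358,-297,114)])[0];print(p)
u,v=p.astype(int);y0,x0=v-75,u-75
c=cv2.HoughCircles(cv2.GaussianBlur(g[y0:v+75,x0:u+75],(5,5),1),cv2.HOUGH_GRADIENT,1,200,param1=60,param2=15,minRadius=40,maxRadius=55)
if c is not None: c=c[0,0]+[x0,y0,0];print(c,cast(W,c[:2],114))
E
```

```text
[ 358.31432874 -294.88912141  181.08997339] (array([1.000e-01, 2.100e+00, 1.077e+02]), -0.015)
[328.38733738 263.6638354 ]
[319.5 256.5  50. ] [[ 363.32784813 -293.05197282  114.        ]]
```

View pics/w10.png

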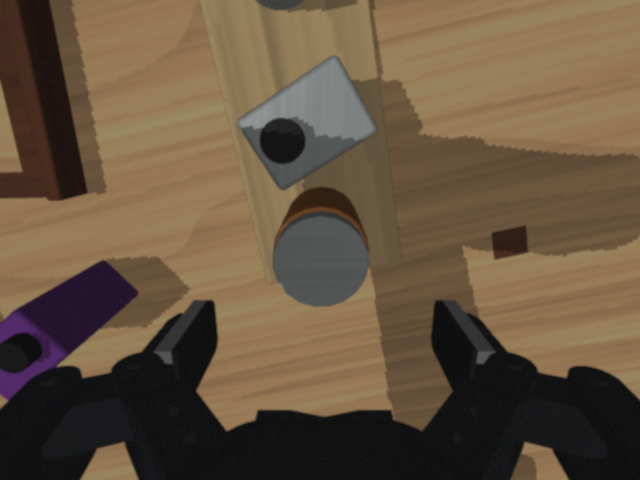

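```bash
python3 - <<'E'
from h import *
W=np.load("w10.npy",allow_pickle=True).item()
print("jar",cast(W,(321,260),114)[0])
t=cast(W,[(238,124),(334,56),(376,130),(283,189)],112)[:,:2];print(t.round(1),t.mean(0));k=cast(W,[(283,141)],124)[0];print("cap",k)
y1=t[0]-t[1];y2=t[3]-t[2];print([np.linalg.norm(a) for a in(y1,y2,t[2]-t[1])],[np.arctan2(a[1],a[0]) for a in(y1,y2)],np.arctan2(*(k[:2]-t.mean(0))[::-1]), [np.arctan2(a[1],a[0])+np.pi/2 for a in(t[2]-t[1],t[3]-t[0])])
print(tool((359,-295.5,73.4),-0.21))
E
```

```text
jar [ 361.0936934  -293.40429372  114.        ]
[[ 442.4 -268.3]
 [ 462.4 -323.4]
 [ 423.5 -337.1]
 [ 404.7 -282.4]] [ 433.24801416 -302.82091765]
cap [ 428.97867834 -290.11004554  124.        ]
[np.float64(58.622167437892955), np.float64(57.8697162823385), np.float64(41.175274462890506)] [np.float64(1.9191906076841396), np.float64(1.9023104106522708)] 1.8948376995451404 [np.float64(-1.2323741779815323), np.float64(-1.213692604745539)]
(array([  0.9,   0.3, 107.7]), -0.016)
```

Request:
carry_out(motion=[[0,0,0,1,0,45,1],[0,0,0,1,0,85,1],[0,0,0,1,0,105,1],[0,0,0,1,0,107,1],[0,0,0,1,0,107,1]])

```text
clock: 28.2
position: [359.3, -296.0, 74.7]
ee_rot: [0.994, -0.113, 0.001, 0.0]
contact_force: [0.0, -1.2, -0.2]
gripper_width: 85.5
grasp_force: 0.0
```

Request:
carry_out(motion=[[0,0,0,0,0,0,-1],[0,0,0,0,0,0,-1],[0,0,0,0,0,0,-1],[0,0,0,0,0,0,-1],[0,0,0,0,0,0,-1]])

```text
clock: 28.82
position: [359.5, -296.1, 75.5]
ee_rot: [0.994, -0.113, 0.001, 0.0]
contact_force: [1.4, 3.0, 5.2]
gripper_width: 58.3
grasp_force: 64.9
```

Request:
carry_out(motion=[[0,0,0,0,0,-35,-1],[0,0,0,0,0,-85,-1],[0,0,0,0,0,-130,-1],[0,0,0,0,-50,-140,-1],[0,0,0,0,-100,-140,-1]])

```text
clock: 29.45
position: [380.8, -197.6, 215.2]
ee_rot: [0.993, -0.114, 0.002, -0.0]
contact_force: [0.4, 0.5, -4.2]
gripper_width: 58.9
grasp_force: 66.5
```

```bash
python3 -c "
from h import *
print(read_state()['position'],tool((524.8,99.2,215),-0.21))"
```

```text
[ 380.84106741 -197.56368919  215.16027326] (array([  72.9, -321.7,    0.7]), -0.019)
```

Request:
carry_out(motion=[[0,0,0,13,-57,0,-1],[0,0,0,26,-114,0,-1],[0,0,0,39,-171,0,-1],[0,0,0,52,-228,0,-1],[0,0,-0.02,65,-285,0,-1]])

```text
clock: 30.08
position: [507.8, 66.5, 213.9]
ee_rot: [0.995, -0.103, -0.0, -0.0]
contact_force: [0.6, -0.8, -2.4]
gripper_width: 58.3
grasp_force: 66.5
```

Request:
carry_out(motion=[[0,0,0,8,-37,0,-1],[0,0,0,8,-37,40,-1],[0,0,0,8,-37,90,-1],[0,0,0,8,-37,118,-1],[0,0,0,8,-37,122,-1]])

```text
clock: 30.7
position: [521.5, 98.5, 89.9]
ee_rot: [0.995, -0.103, -0.003, 0.001]
contact_force: [0.7, -0.0, -3.6]
gripper_width: 58.5
grasp_force: 66.4
```

Request:
carry_out(motion=[[0,0,0,0,0,1,-1],[0,0,0,0,0,1,-1]])

```text
clock: 30.95
position: [524.3, 99.7, 92.6]
ee_rot: [0.995, -0.103, 0.001, -0.001]
contact_force: [0.2, 0.6, -3.7]
gripper_width: 58.8
grasp_force: 66.4
```

```bash
python3 -c "
from h import *
print(read_state()['position'],tool((524.8,99.2,81.5),-0.21))"
```

```text
[524.31601962  99.72916559  92.55771782] (array([ 0.6,  0.4, 11.1]), 0.004)
```

Lower it in place, then release and rise.

Request:
carry_out(motion=[[0,0,0,0,0,6,-1],[0,0,0,0,0,10,-1],[0,0,0,0,0,10,-1],[0,0,0,0,0,11,-1],[0,0,0,0,0,11,-1]])

```text
clock: 31.58
position: [523.6, 99.4, 81.6]
ee_rot: [0.995, -0.102, 0.0, 0.0]
contact_force: [-3.9, -0.4, 7.9]
gripper_width: 58.8
grasp_force: 67.5
```

Request:
carry_out(motion=[[0,0,0,0,0,0,-1],[0,0,0,0,0,0,-1]])

```text
clock: 31.82
position: [523.6, 99.4, 81.6]
ee_rot: [0.995, -0.102, 0.0, -0.0]
contact_force: [-4.9, 0.5, 7.9]
gripper_width: 58.4
grasp_force: 67.5
```

Request:
carry_out(motion=[[0,0,0,0,0,0,1],[0,0,0,0,0,0,1],[0,0,0,0,0,0,1],[0,0,0,0,0,-45,1],[0,0,0,0,0,-100,1]])

```text
clock: 32.45
position: [522.8, 99.0, 179.9]
ee_rot: [0.995, -0.103, -0.002, 0.001]
contact_force: [1.0, 0.3, -0.9]
gripper_width: 85.6
grasp_force: 0.0
```

Request:
carry_out(motion=[[0,0,0.1,-1,55,-10,1],[0,0,0.25,-2,112,-10,1],[0,0,0.4,-3,170,-10,1],[0,0,0.55,-4,230,-10,1],[0,0,0.7,-4,290,-10,1]])

```text
clock: 33.08
position: [459.7, -185.4, 190.2]
ee_rot: [0.898, -0.44, 0.0, -0.0]
contact_force: [0.4, -0.9, -0.5]
gripper_width: 85.3
grasp_force: 0.0
```

```bash
python3 -c "
from h import *
print(read_state()['position'],tool((433,-303,185),-1.23))"
```

```text
[ 459.6926658  -185.42655992  190.19679956] (array([76.5, 93.2,  5.2]), 0.32)
```

Request:
carry_out(motion=[[0,0,0.1,35,43,5,1],[0,0,0.2,70,86,5,1],[0,0,0.32,76,93,5,1],[0,0,0.32,76,93,5,1],[0,0,0.32,76,93,5,1]])

```text
clock: 33.7
position: [434.0, -300.4, 184.9]
ee_rot: [0.819, -0.574, -0.0, -0.0]
contact_force: [-0.2, -0.3, -0.4]
gripper_width: 85.3
grasp_force: 0.0
```

```bash
python3 - <<'E'
from h import *
print(read_state()['position'],tool((433,-303,73.5),-1.23))
W=get_image("wrist");np.save("w11.npy",W,allow_pickle=True)
a=np.array([np.cos(1.91),np.sin(1.91)]);b=np.array([a[1],-a[0]]);c=np.array([433.2,-302.8])
print("pred",proj(W,[(*(c+14*a),124)]+[(*(c+i*22*b+j*31*a),112) for i,j in((-1,-1),(-1,1),(1,1),(1,-1))]).round().tolist())
h=cv2.cvtColor(W["color"],cv2.COLOR_BGR2HSV)
m=((h[...,1]<45)&(h[...,2]>60)).astype(np.uint8)*255;m[:, :220]=0;m[:,430:]=0;m[:180]=0;m[350:]=0
m=cv2.morphologyEx(m,cv2.MORPH_OPEN,np.ones((5,5)))
for q in cv2.findContours(m,0,1)[0]:
    if cv2.contourArea(q)>600:print(cv2.contourArea(q),cv2.minAreaRect(q),cv2.approxPolyDP(q,6,True)[:,0].tolist())
E
```

```text
[ 434.01793006 -300.41316093  184.92324983] (array([  2.1,   1.8, 111.4]), 0.006)
pred [[328.0, 287.0], [368.0, 204.0], [363.0, 305.0], [291.0, 305.0], [289.0, 204.0]]
5671.5 ((327.5, 252.5), (99.0, 75.0), 90.0) [[292, 203], [292, 299], [310, 301], [310, 269], [331, 261], [345, 275], [342, 302], [358, 302], [364, 205]]
```

Request:
carry_out(motion=[[0,0,0,2,2,45,1],[0,0,0,2,2,85,1],[0,0,0,2,2,108,1],[0,0,0,2,2,110,1],[0,0,0,2,2,110,1]])

```text
clock: 34.38
position: [433.7, -303.3, 75.9]
ee_rot: [0.819, -0.574, 0.001, -0.0]
contact_force: [0.0, -0.3, 0.6]
gripper_width: 85.2
grasp_force: 0.0
```

Request:
carry_out(motion=[[0,0,0,0,0,0,-1],[0,0,0,0,0,0,-1],[0,0,0,0,0,0,-1],[0,0,0,0,0,0,-1],[0,0,0,0,0,0,-1]])

```text
clock: 35.0
position: [433.5, -303.7, 76.1]
ee_rot: [0.818, -0.575, 0.001, -0.0]
contact_force: [-0.3, 2.1, 5.2]
gripper_width: 43.7
grasp_force: 61.9
```

Request:
carry_out(motion=[[0,0,0,0,0,-35,-1],[0,0,0,0,0,-85,-1],[0,0,0,0,0,-130,-1],[0,0,0.1,0,0,-140,-1],[0,0,0.2,0,0,-140,-1]])

```text
clock: 35.62
position: [432.2, -303.1, 215.1]
ee_rot: [0.755, -0.656, -0.0, -0.0]
contact_force: [0.1, -0.0, -4.2]
gripper_width: 43.5
grasp_force: 62.3
```

```bash
python3 -c "
from h import *
print(read_state()['position'],tool((509,26,215),-1.78))"
```

```text
[ 432.23998161 -303.13321247  215.13719673] (array([-315.1, -122.2,    0.5]), 0.35)
```

Request:
carry_out(motion=[[0,0,0.07,-53,-20,0,-1],[0,0,0.14,-105,-41,0,-1],[0,0,0.21,-158,-61,0,-1],[0,0,0.28,-210,-81,0,-1],[0,0,0.35,-262,-102,0,-1]])

```text
clock: 36.25
position: [494.7, -27.8, 213.8]
ee_rot: [-0.63, 0.777, 0.001, -0.001]
contact_force: [1.6, -0.2, -3.2]
gripper_width: 43.1
grasp_force: 62.1
```

```bash
python3 -c "
from h import *
print(read_state()['position'],tool((509,26,90),-1.78))"
```

```text
[494.70066335 -27.80953095 213.77913185] (array([-55.7,  -3.2, 123.7]), 0.001)
```

Request:
carry_out(motion=[[0,0,0,-54,-3,0,-1],[0,0,0,-54,-3,0,-1],[0,0,0,-54,-3,30,-1],[0,0,0,-54,-3,60,-1],[0,0,0,-54,-3,60,-1]])

```text
clock: 36.88
position: [506.8, 21.4, 152.0]
ee_rot: [-0.63, 0.776, 0.002, -0.004]
contact_force: [-0.1, -0.8, -2.7]
gripper_width: 43.4
grasp_force: 62.2
```

```bash
python3 -c "
from h import *
print(read_state()['position'],tool((509,26,82.1),-1.78))"
```

```text
[506.7860528   21.40609879 151.97040797] (array([-5.2, -1.8, 69.8]), 0.003)
```

Request:
carry_out(motion=[[0,0,0,-2,0,30,-1],[0,0,0,-2,0,55,-1],[0,0,0,-2,0,60,-1],[0,0,0,-2,0,60,-1],[0,0,0,-2,0,60,-1]])

```text
clock: 37.5
position: [511.2, 24.9, 96.5]
ee_rot: [-0.631, 0.776, -0.001, 0.001]
contact_force: [0.3, 0.5, -3.1]
gripper_width: 43.4
grasp_force: 62.3
```

```bash
python3 -c "
from h import *
print(read_state()['position'],tool((509,26,82.1),-1.78))"
```

```text
[511.16031628  24.88989629  96.45721663] (array([-0.6,  2.4, 14.4]), 0.004)
```

Request:
carry_out(motion=[[0,0,0,0,2,7,-1],[0,0,0,0,2,10,-1],[0,0,0,0,2,12,-1],[0,0,0,0,2,12,-1],[0,0,0,0,2,12,-1]])

```text
clock: 38.12
position: [508.3, 25.2, 83.1]
ee_rot: [-0.631, 0.776, -0.0, 0.0]
contact_force: [-0.1, -0.1, -3.3]
gripper_width: 43.3
grasp_force: 62.4
```

```bash
python3 -c "
from h import *
print(read_state()['position'],tool((509,26,82.1),-1.78))"
```

```text
[508.32116204  25.16951976  83.0768401 ] (array([-1. , -0.5,  1. ]), 0.004)
```

Request:
carry_out(motion=[[0,0,0,-1,0,1,-1],[0,0,0,-1,0,1.5,-1],[0,0,0,-1,0,1.5,-1]])

```text
clock: 38.5
position: [508.6, 26.2, 82.1]
ee_rot: [-0.631, 0.776, -0.0, 0.0]
contact_force: [-1.6, 0.6, 1.5]
gripper_width: 43.3
grasp_force: 63.2
```

Request:
carry_out(motion=[[0,0,0,0,0,0,1],[0,0,0,0,0,0,1],[0,0,0,0,0,0,1],[0,0,0,0,0,-45,1],[0,0,0,0,0,-100,1]])

```text
clock: 39.12
position: [507.7, 25.8, 181.7]
ee_rot: [-0.631, 0.776, 0.0, -0.002]
contact_force: [1.9, 0.9, 0.2]
gripper_width: 85.2
grasp_force: 0.0
```

Request:
carry_out(motion=[[0,0,0,56,-18,0,1],[0,0,0,112,-37,0,1],[0,0,0,168,-55,0,1],[0,0,0,224,-73,0,1],[0,0,0,280,-92,0,1]])

```text
clock: 39.75
position: [541.5, -268.7, 181.6]
ee_rot: [-0.631, 0.776, -0.0, 0.0]
contact_force: [0.9, 0.7, 0.4]
gripper_width: 85.2
grasp_force: 0.0
```

Request:
carry_out(motion=[[0,0,0,37,-12,0,1],[0,0,0,37,-12,0,1],[0,0,0,37,-12,0,1],[0,0,0,37,-12,0,1]])

```text
clock: 40.25
position: [545.7, -304.3, 181.7]
ee_rot: [-0.632, 0.775, 0.0, 0.0]
contact_force: [-0.8, 1.2, 0.1]
gripper_width: 85.6
grasp_force: 0.0
```

```bash
python3 - <<'E'
from h import *
print(read_state()['position'],tool((544.5,-307,78.7),-1.78))
W=get_image("wrist");np.save("w12.npy",W,allow_pickle=True)
p=proj(W,[(544.5,-307,130)])[0];print(p)
g=cv2.cvtColor(W["color"],cv2.COLOR_BGR2GRAY);u,v=p.astype(int);y0,x0=v-50,u-50
c=cv2.HoughCircles(cv2.GaussianBlur(g[y0:v+50,x0:u+50],(3,3),1),cv2.HOUGH_GRADIENT,1,100,param1=60,param2=10,minRadius=13,maxRadius=26)
if c is not None:c=c[0,0]+[x0,y0,0];print(c,cast(W,c[:2],130))
E
```

```text
[ 545.72609074 -304.32672151  181.69855902] (array([  2.9,   0.7, 103. ]), 0.006)
[326.18685528 267.65821201]
[328.5        262.5         20.10000038] [[ 542.73613302 -309.57440936  130.        ]]
```

Request:
carry_out(motion=[[0,0,0,3,1,45,1],[0,0,0,3,1,80,1],[0,0,0,3,1,102,1],[0,0,0,3,1,104,1],[0,0,0,3,1,104,1]])

```text
clock: 40.92
position: [544.9, -307.9, 78.6]
ee_rot: [-0.632, 0.775, -0.001, 0.0]
contact_force: [0.9, 0.5, 0.5]
gripper_width: 85.6
grasp_force: 0.0
```

Request:
carry_out(motion=[[0,0,0,0,0,0,-1],[0,0,0,0,0,0,-1],[0,0,0,0,0,0,-1],[0,0,0,0,0,0,-1],[0,0,0,0,0,0,-1]])

```text
clock: 41.55
position: [544.2, -308.3, 79.2]
ee_rot: [-0.631, 0.776, -0.001, 0.0]
contact_force: [-2.5, 2.2, 5.5]
gripper_width: 54.5
grasp_force: 62.8
```

Request:
carry_out(motion=[[0,0,0,0,0,-40,-1],[0,0,0,0,0,-80,-1],[0,0,0,-50,20,-80,-1],[0,0,0,-100,41,-80,-1],[0,0,0,-150,62,-80,-1]])

```text
clock: 42.18
position: [513.0, -147.2, 157.2]
ee_rot: [-0.631, 0.776, 0.0, 0.0]
contact_force: [0.1, 0.2, -2.7]
gripper_width: 54.7
grasp_force: 64.7
```

```bash
python3 -c "
from h import *
print(read_state()['position'],tool((493.4,-47,90),-1.78))"
```

```text
[ 512.9539852  -147.19604722  157.19983172] (array([-94. ,  39.6,  67.3]), 0.003)
```

Request:
carry_out(motion=[[0,0,0,-45,19,0,-1],[0,0,0,-80,34,0,-1],[0,0,0,-91,39,0,-1],[0,0,0,-91,39,0,-1],[0,0,0,-91,39,0,-1]])

```text
clock: 42.8
position: [494.4, -52.4, 157.4]
ee_rot: [-0.631, 0.776, 0.0, -0.0]
contact_force: [-0.9, -0.5, -2.3]
gripper_width: 54.5
grasp_force: 64.7
```

Request:
carry_out(motion=[[0,0,0,0,0,25,-1],[0,0,0,0,0,50,-1],[0,0,0,0,0,62,-1],[0,0,0,0,0,62,-1],[0,0,0,0,0,62,-1]])

```text
clock: 43.42
position: [495.2, -51.8, 96.4]
ee_rot: [-0.631, 0.776, -0.001, 0.001]
contact_force: [-0.5, -0.1, -2.9]
gripper_width: 54.7
grasp_force: 64.7
```

```bash
python3 -c "
from h import *
print(read_state()['position'],tool((493.2,-48.2,85.2),-1.78))"
```

```text
[495.16996177 -51.82377422  96.35873462] (array([-3.1,  2.7, 11.2]), 0.004)
```

Request:
carry_out(motion=[[0,0,0,-3,2,5,-1],[0,0,0,-3,2,8,-1],[0,0,0,-3,2,10,-1],[0,0,0,-3,2,10,-1],[0,0,0,-3,2,10,-1]])

```text
clock: 44.05
position: [493.0, -48.3, 85.6]
ee_rot: [-0.631, 0.776, -0.0, 0.0]
contact_force: [-0.3, -0.5, -2.3]
gripper_width: 54.7
grasp_force: 64.8
```

Request:
carry_out(motion=[[0,0,0,0,0,1,-1],[0,0,0,0,0,1,-1]])

```text
clock: 44.3
position: [493.1, -48.3, 85.3]
ee_rot: [-0.631, 0.776, -0.0, 0.0]
contact_force: [-2.3, 0.0, 4.7]
gripper_width: 54.7
grasp_force: 65.3
```

Request:
carry_out(motion=[[0,0,0,0,0,0,1],[0,0,0,0,0,0,1],[0,0,0,0,0,0,1],[0,0,0,0,0,-45,1],[0,0,0,0,0,-100,1]])

```text
clock: 44.92
position: [492.2, -48.4, 184.6]
ee_rot: [-0.631, 0.776, 0.001, -0.002]
contact_force: [0.6, 1.2, -0.8]
gripper_width: 85.4
grasp_force: 0.0
```

Request:
carry_out(motion=[[0,0,0,0,0,-60,1],[0,0,0,-30,-5,-110,1],[0,0,0,-70,-12,-150,1],[0,0,0,-93,-16,-160,1],[0,0,0,-93,-16,-160,1]])

```text
clock: 45.55
position: [528.1, 40.8, 345.0]
ee_rot: [-0.632, 0.775, -0.0, 0.001]
contact_force: [0.3, 1.2, -0.2]
gripper_width: 85.7
grasp_force: 0.0
```

```bash
python3 - <<'E'
from h import *
print(read_state()['position'])
get_image("side");W=get_image("wrist");np.save("w13.npy",W,allow_pickle=True)
D=get_image("side")
P=proj(W,[(493.5,-47,136),(509+2.9,26+13.7,130),(524.6,99.4,120)]).round();print(P)
A=W["color"].copy()
for u,v in P:cv2.circle(A,(int(u),int(v)),1,(0,0,255),-1)
u=int(P[1][0]);cv2.imwrite("pics/f.png",cv2.hconcat([cv2.resize(A[60:300,u-130:u+70],(400,480)),cv2.resize(D["color"][150:390,200:400],(400,480))]))
E
```

```text
[528.1405996   40.82552261 345.04743421]
[[342. 107.]
 [340. 206.]
 [339. 263.]]
```

View pics/f.png

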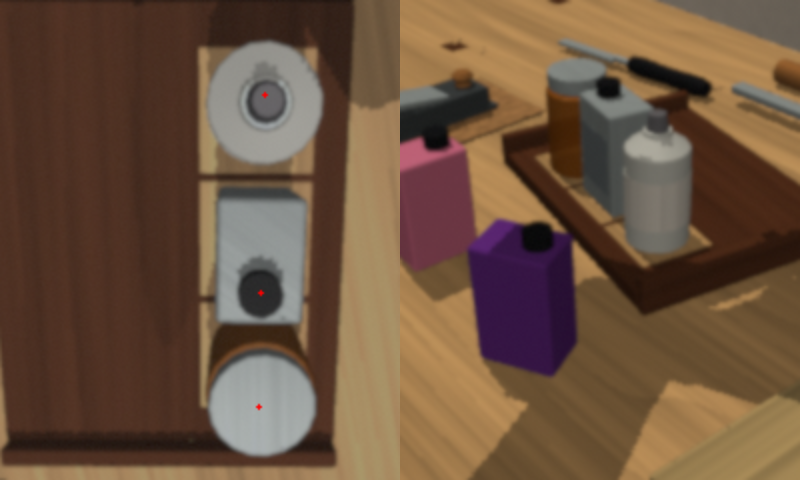

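All three stand upright within about 2 mm of their marks (red dots), and the plane is on the mat. Handing in.

```bash
python3 -c "
from bench import *
print(job_done())"
```

```text
the job is handed in; nothing more can be done
None
```

I handed the job in after about 46 s: the plane lies sole-down along the middle of the mat, and the glue, jar and tin are back upright within about 2 mm of their starting spots; while on the board, the tin was brushed by the jar, shifting and turning without falling, so I realigned it before returning it.

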